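# Clear the swing path and pin the fixture bar

## Robot

A 7-joint arm with a two-finger parallel gripper is mounted at the origin on the work surface. World frame = base frame: x ahead of the robot, y to its left, z up, the work surface at z = 0. Lengths are in m, angles in rad, forces in N, time in s.
With the tool pointing down it reaches from about 0.425 to 0.825 m from the base axis. Payload 3.6 kg.
Tool frame: the origin (TCP) lies where the fingers leave the gripper's body, on its centre line; the fingertips stand 73 mm ahead of it and the grasp point (between the pads) lies 54 mm ahead of it; z points along the fingers, y is the line along which they close (so a half turn about z gives the same grasp; the last joint's range is limited). The gripper opens to 85 mm and grips with 20 to 120 N. Pads are 22 mm wide; open, the fingers measure 114 mm over their backs; the gripper's body (76 mm by 85 mm) begins 54 mm behind the grasp point. The pads swing forward as they close: fully open they stand 13 mm farther back than shut.
Start: joints at [-1.337, 0.615, -0.013, 1.423, 0.008, 1.103, -0.04], TCP at [0.167, 0.628, 0.304] pointing down, gripper open.
Joint ranges: [-3.12, 3.12], [-0.3, 2.06], [-1.34, 1.32], [0.26, 2.42], [-1.36, 4.5], [0.01, 1.98], [-2.84, 2.84]. Speed limits (rad/s): [2.79, 2.79, 3.14, 3.14, 3.14, 3.14, 3.14].

## Interface

Orientations are given as a unit quaternion [x, y, z, w].
In Python, from station import arm, snapshot, camera_info, ticket gives the robot as it stands. Calls block until the motion is done:
- arm.movep(position, orientation): joint-space move of the TCP to a pose.
- arm.line_to(position, velocity=0.15, ori=None): straight line of the TCP; ori=None keeps the orientation; velocity is the mean speed in m/s.
- arm.move_j(angles): joint-space move.
- arm.move_gripper(opening, effort=None): opening from 0.0 (shut) to 1.0 (fully open); effort is the grip in N (None keeps the last); returns when the fingers have stopped.
- arm.pause(seconds).
- arm.ik(position, orientation): joint angles nearest the present ones, or None.
- snapshot(name): name is "scene" or "top" or "wrist"; returns the picture (480x640x3 uint8, blue, green, red); there is no depth.
- camera_info(name): a dict with "fx", "fy", "cx", "cy" (pixels), "R" (3x3) and "t" (3): a world point X has camera coordinates R X + t; the wrist camera has in their place "T_tool_cam" (4x4, takes a point from camera to tool coordinates, whose origin is the TCP and whose axes are the flange's). Camera axes: x right, y down, z forward; pixel columns grow to the right and rows downward; lengths in m; the calibration is good to about 2 mm. A picture is of the moment at which its call begins: read the wrist's pose just before it. camera_info takes no time and is no camera call.
A pose or a line that the arm cannot do raises arm.MotionError and nothing moves.
- ticket.finish_job(): hands the job in; it is judged then, once.
Readings, each from a call of its own:
- arm.read_time(): time.
- arm.read_joint_positions(): joint angles.
- arm.read_dq(): joint speeds.
- arm.read_effort(): joint torques, N m.
- arm.read_tool_pos(): TCP position.
- arm.read_eef_rot(): TCP orientation.
- arm.read_ft_force(): force on the tool from outside, world axes, zero at the start.
- arm.read_wrist_torque(): the same for the moment, N m.
- arm.read_opening(): opening from 0.0 (shut) to 1.0 (fully open).
- arm.read_finger_force(): force on a finger pad.
Only numpy, scipy, OpenCV 4.12 (cv2) and the standard library are available. Lean on these libraries where they do the work, as an engineer would, in place of code of your own. Each camera call takes 0.05 s, during which the arm holds its last target. There are 200 camera calls.

## Task

A hexagon bar blank has been left lying in the way of the assembly fixture's swing bar: first pick it up and lay it flat in the grey stock tray. Then swing the bar fully home into its clevis and lock it there with the round-knobbed pin from the wooden rack, pushed down until its collar sits on the clevis. Leave the T-handled pin and the other things on the bench where they are.

Things in the scene. Friction and masses are not known exactly. Their poses are not given: they have to be found in the camera images.
- fixture: Fixed steel strip 64 x 262 (own y) x 10 mm on the bench: hinge post at +y, clevis at -y; the bar opens to +x. Origin: middle of its underside. Clevis, centred at y = -100: level plates 56 x 56 mm at heights 0-20 and 40-52 mm, joined by a back wall 52 mm high at x = -28 to -50; open to +x and +y.
- clevis_hole (a point): Centre of the mouth of the vertical hole in the clevis's upper plate, on its top face (52 mm above the bench). Upper hole 19 mm wide with a 3 mm chamfer; the lower plate's hole, 21 mm, is in line below it and goes down to the bench.
- hinge_axis (a point): Point on the swing bar's vertical hinge axis, 38 mm above the bench, 200 mm from the clevis hole's axis.
- swing_bar (a joint): Swing bar's angle: 0 = fully home at its stop, its hole in line with the clevis holes; grows to 1.35 rad as it opens to the fixture's +x (counter-clockwise from above). Stays where it is left. Aluminium, 30 mm wide (40 at the end), heights 22 to 38 mm, reaching 223 mm from the hinge axis; a 20 mm hole lies 200 mm from that axis.
- swing_handle (a point): Centre of the top of the black upright handle on the swing bar: a round post 22 mm in diameter, 34 mm tall, from 38 to 72 mm above the bench, 130 mm from the hinge axis. Turns with the bar.
- hex_bar: Loose aluminium hexagon bar, 130 mm long, 30 mm across flats (35 mm across corners), lying on a flat on the bench between the open swing bar and the clevis, along its own x. Origin: its centre (15 mm above what it lies on). About 0.28 kg.
- tray: Fixed grey open tray, outside 150 (own x) x 200 (own y) x 40 mm high, walls and floor 5 mm. Origin: centre of its underside at bench height. Empty at the start. Left or right of the fixture.
- rack: Fixed wooden pin rack, 70 (own x) x 170 (own y) x 55 mm high, two upright 22 mm holes 100 mm apart at y = +50 and -50 mm, a pin hanging in each. Origin: centre of its underside at bench height. On the other side of the fixture from the tray.
- lock_pin: Loose steel pin with a ROUND knob, upright in one rack hole: shank 16 mm thick, 48 mm long below the collar, last 9 mm tapering to 8 mm; collar 30 mm wide, 5 mm thick; above it an upright knob 24 mm wide, 38 mm tall. Origin: on the axis at the collar's underside, which rests on the rack's top (55 mm up). z: along the pin, up. About 0.16 kg.
- spare_pin: Loose thinner pin (12 mm shank) with a T-shaped handle, a level crossbar 64 mm long along its own x, in the rack's other hole; not to be used. Origin: on the axis at the underside of its collar.
- collar: Loose plain steel collar, 62 mm across, 32 mm high, standing on its flat side beyond the fixture, a bystander. Origin: centre of underside.
- tape_roll: Loose roll, 72 mm across, 25 mm high, lying flat, a bystander. Origin: centre of underside.

How it is judged:
On the way, in this order (a step that is already met when the one before it is completed fails the run):
1. the hexagon bar lies flat in the tray, let go (x of hex_bar in the frame of tray between -0.055 and 0.055 m and y of hex_bar in the frame of tray between -0.085 and 0.085 m and z of hex_bar in the frame of tray between 0.005 and 0.026 m and linear speed of hex_bar below 0.05 m/s and contact force between the fingers and hex_bar below 0.1 N), for 0.2 s.
2. the swing bar is fully home in the clevis, with the pin not yet in (value of joint swing_bar below 0.03 rad and distance between lock_pin and clevis_hole above 0.03 m), for 0.2 s.
3. the lock pin is in, its collar on the clevis (distance between lock_pin and clevis_hole below 0.005 m), for 0.2 s.
At the end, for the whole second after the job is handed in: The hexagon bar rests flat on the tray floor (centre within 55 mm in tray x, 85 mm in tray y, under 26 mm up); the swing bar is home within 0.03 rad; the lock pin rests upright (0.1 rad) in the clevis hole, collar within 4 mm of the clevis top and of the hole centre (x of hex_bar in the frame of tray between -0.055 and 0.055 m and y of hex_bar in the frame of tray between -0.085 and 0.085 m and z of hex_bar in the frame of tray between 0.005 and 0.026 m and linear speed of each of hex_bar, lock_pin below 0.02 m/s and value of joint swing_bar below 0.03 rad and horizontal distance between lock_pin and clevis_hole below 0.004 m and z of lock_pin in the frame of clevis_hole below 0.004 m and angle between lock_pin's own z axis and vertical below 0.1 rad); the robot touches nothing.
It fails at once if the swing bar is swung in (below 0.75 rad) before the hexagon bar is in the tray (value of joint swing_bar below 0.75 rad and not (x of hex_bar in the frame of tray between -0.055 and 0.055 m and y of hex_bar in the frame of tray between -0.085 and 0.085 m and z of hex_bar in the frame of tray between 0.005 and 0.026 m)).
It fails at once if the spare pin or the loose collar or roll is moved by more than 30 mm (distance of any of spare_pin, collar, tape_roll from where it was at the start of the episode above 0.03 m).
It also fails if it takes over 72 s, if anything falls off the work surface, if the arm or the gripper's body presses on something with over 40 N, if the wrist force passes 120 N, or if a joint passes its speed limit or range.

## Working session

There is one attempt and no reset: what is moved stays moved. The work goes in short steps, each a Python script; the robot and the scene stay as the last script left them, time stands still between calls to the robot, and variables do not carry over. Pictures are saved under pics/ and viewed, at most 10 in all, crops included, and the job is handed in when it is done.

```bash
mkdir -p pics; ls; python3 - <<'E'
from station import arm, snapshot, camera_info
import cv2
for n in("top","scene"):
    cv2.imwrite(f"pics/{n}0.png",snapshot(n)); print(n,camera_info(n))
print(camera_info("wrist"),arm.read_time(),arm.read_eef_rot())
E
```

```text
pics
top {'fx': 570.5278187976062, 'fy': 570.5278187976062, 'cx': 316.6674616283354, 'cy': 241.1716713868685, 'R': array([[ 0.02522899, -0.99967988,  0.00190717],
       [-0.99239789, -0.025275  , -0.12044752],
       [ 0.12045716,  0.0011461 , -0.99271786]]), 't': array([-0.02188128,  0.61043764,  1.40482754])}
scene {'fx': 613.8238903646891, 'fy': 613.8238903646891, 'cx': 320.17863794584866, 'cy': 243.29862246983743, 'R': array([[-0.54247123,  0.8399625 ,  0.01370995],
       [ 0.50931222,  0.34181901, -0.7897853 ],
       [-0.66807636, -0.42145316, -0.61323015]]), 't': array([ 0.31477474, -0.2454805 ,  1.67488412])}
{'fx': 374.8153560307548, 'fy': 374.8153560307548, 'cx': 322.1888825528792, 'cy': 240.3234230951627, 'T_tool_cam': array([[-1.50480864e-03, -9.51320941e-01, -3.08198316e-01,
         7.96128883e-02],
       [ 9.99998761e-01, -1.28928514e-03, -9.02934253e-04,
        -1.76606545e-04],
       [ 4.61624754e-04, -3.08199293e-01,  9.51321703e-01,
        -6.93669128e-02],
       [ 0.00000000e+00,  0.00000000e+00,  0.00000000e+00,
         1.00000000e+00]])} 0.1 [ 1.29505229e-01  9.91578016e-01 -1.18998525e-03 -1.34657613e-04]
```

View pics/top0.png

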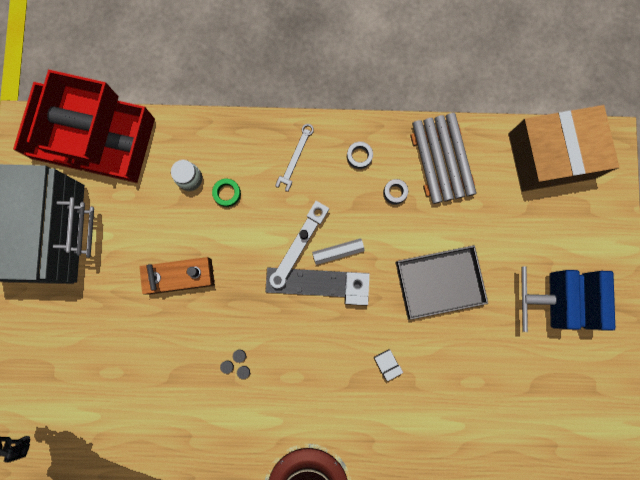

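View pics/scene0.png

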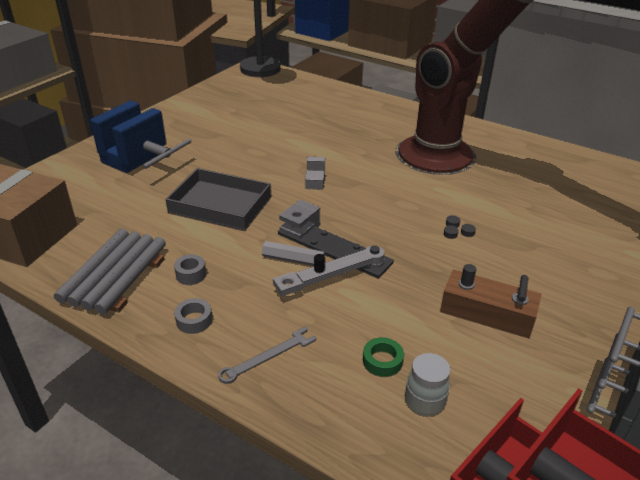

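```bash
cat >h.py <<'E'
from station import arm, snapshot, camera_info, ticket
import numpy as np, cv2
from scipy.spatial.transform import Rotation as Rn
def cam(n):
    c=camera_info(n)
    K=np.array([[c["fx"],0,c["cx"]],[0,c["fy"],c["cy"]],[0,0,1]])
    if n=="wrist":
        T=np.eye(4);T[:3,:3]=Rn.from_quat(arm.read_eef_rot()).as_matrix();T[:3,3]=arm.read_tool_pos()
        T=T@c["T_tool_cam"];return K,T[:3,:3],T[:3,3]
    return K,c["R"].T,-c["R"].T@c["t"]
def ray(C,u,v,z):
    K,R,o=C;d=R@np.linalg.solve(K,[u,v,1.]);return o+d*(z-o[2])/d[2]
def q(a):
    """tool down, tool x at world angle a; picks the half turn with the smaller joint 7 when used by down()"""
    return [np.cos(a/2),np.sin(a/2),0,0]
def down(p,a):
    c=[(abs(j[6]),b) for b in(a,a+np.pi) for j in[arm.ik(list(p),q(b))] if j is not None]
    return q(min(c)[1])
def ang(v): return np.arctan2(v[1],v[0])
E
python3 - <<'E'
from h import *
C=cam("top")
for n,u,v,z in[("hinge",278,281,.045),("hole",357,284,.052),("hexL",314,256,.03),("hexR",364,243,.03),("handle",304,234,.072),("knob",193,272,.098),("T",152,278,.1),
 ("t1",396,263,.04),("t2",474,247,.04),("t3",487,302,.04),("t4",411,319,.04)]:
    print(n,ray(C,u,v,z).round(3))
h=(ray(C,340,262,.03))
p=[h[0]-.05,h[1],.32]; arm.movep(p,q(np.pi))
C=cam("wrist"); im=snapshot("wrist"); cv2.imwrite("pics/w1.png",im)
np.savez("w1.npz",K=C[0],R=C[1],o=C[2]); print(arm.read_time(),arm.read_joint_positions())
E
```

```text
hinge [0.507 0.087 0.045]
hole [ 0.505 -0.109  0.052]
hexL [ 0.574 -0.001  0.03 ]
hexR [ 0.61  -0.127  0.03 ]
handle [0.624 0.025 0.072]
knob [0.521 0.289 0.098]
T [0.504 0.386 0.1  ]
t1 [ 0.56  -0.207  0.04 ]
t2 [ 0.606 -0.403  0.04 ]
t3 [ 0.469 -0.434  0.04 ]
t4 [ 0.422 -0.245  0.04 ]
2.8833 [-0.14283159  0.40033256  0.32675011  1.79517391 -0.15264322  0.97077354
  1.81891569]
```

View pics/w1.png

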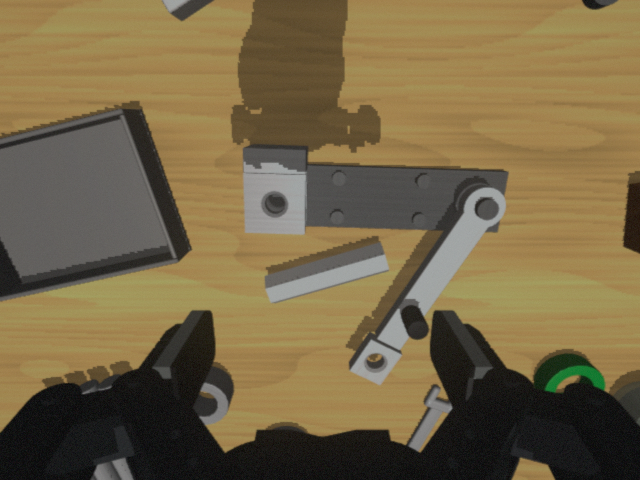

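The wrist picture shows the hex bar's bright top face (corners about (266,284), (271,302), (389,267), (382,252)), the clevis hole at (275,204), the hinge at (487,208) and the handle top near (416,328).

```bash
cat >>h.py <<'E'
def load(f): d=np.load(f);return d["K"],d["R"],d["o"]
E
python3 - <<'E'
from h import *
C=load("w1.npz")
im=cv2.imread("pics/w1.png");g=cv2.cvtColor(im,cv2.COLOR_BGR2HSV)
m=((g[...,1]<60)&(g[...,2]>150)).astype(np.uint8)*255
n,l,s,c=cv2.connectedComponentsWithStats(m)
k=l[276,327];print("comp",k,s[k] if k else None)
r=cv2.minAreaRect(np.argwhere(l==k)[:,::-1].astype(np.float32));b=cv2.boxPoints(r);print(b.round(0).tolist())
P=np.array([ray(C,u,v,.03) for u,v in b]);print(P.round(4).tolist(),P.mean(0))
H=np.array([ray(C,u,v,.03) for u,v in[(266,284),(271,302),(389,267),(382,252)]]);print(H.round(4).tolist(),H.mean(0))
print("hole",ray(C,275,204,.052),"hinge",ray(C,487,208,.045),"handle",ray(C,417,329,.072))
E
```

```text
comp 6 [ 266  255  123   48 1802]
[[265.0, 288.0], [385.0, 254.0], [389.0, 269.0], [269.0, 302.0]]
[[0.6002, -0.1256, 0.03], [0.5622, -0.002, 0.03], [0.5777, 0.0029, 0.03], [0.6167, -0.1221, 0.03]] [ 0.58920096 -0.06171979  0.03      ]
[[0.5952, -0.1246, 0.03], [0.6161, -0.1203, 0.03], [0.576, 0.0031, 0.03], [0.5596, -0.0049, 0.03]] [ 0.58673919 -0.06166704  0.03      ]
hole [ 0.50498861 -0.1091015   0.052     ] hinge [0.51030181 0.08900698 0.045     ] handle [0.62332517 0.02558405 0.072     ]
```

```bash
python3 - <<'E'
from h import *
a=np.deg2rad(106.9); p=np.array([.589,-.062])
o=down([*p,.2],a); z=.074
arm.move_gripper(.65); arm.movep([*p,.2],o); arm.line_to([*p,z+.02],.2); arm.line_to([*p,z],.06)
print(arm.read_ft_force(),arm.read_joint_positions())
arm.move_gripper(0,60); print("open",arm.read_opening()*85,arm.read_finger_force())
arm.line_to([*p,.2],.2); print(arm.read_opening()*85,arm.read_ft_force())
t=np.array([.514,-.322]); b=np.deg2rad(103.2); a0=2*np.arctan2(o[1],o[0])
ot=q(b if abs(np.cos((a0-b)/2))>.7 else b+np.pi)
arm.movep([*t,.2],ot); arm.line_to([*t,z+.02],.2);arm.line_to([*t,z+.007],.05); print(arm.read_ft_force())
arm.move_gripper(.9); arm.line_to([*t,.28],.25)
cv2.imwrite("pics/top1.png",snapshot("top")[180:380,100:520].repeat(1,0)); print(arm.read_time())
C=cam("wrist"); cv2.imwrite("pics/w2.png",snapshot("wrist"))
E
```

```text
[ 0.19775498  0.24566261 -0.21079668] [-0.19557726  0.87286959  0.43963023  1.79691512 -0.60541898  0.61028335
  0.90902529]
open 32.00787366816248 59.34832960367203
31.89750804465328 [ 0.32888344  0.51944714 -2.85096304]
[-1.13329599 -0.03031549 -2.79256282]
10.175
```

View pics/w2.png

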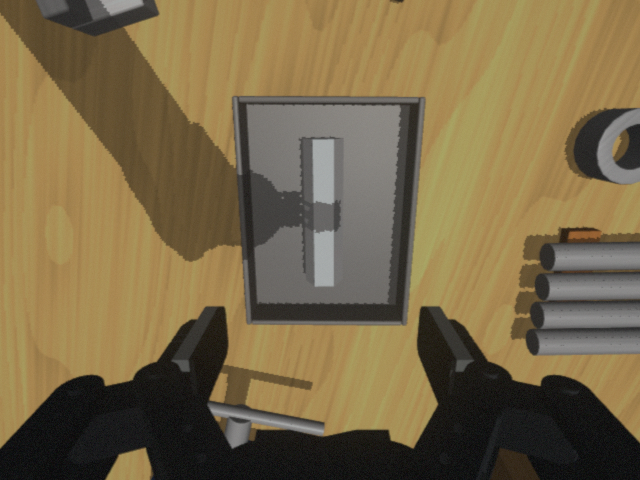

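```bash
python3 - <<'E'
from h import *
hg=np.array([.509,.0885]); hd=np.array([.6235,.0255]); t0=ang(hd-hg); t1=ang(np.array([.505,-.1095])-hg); r=.13
print(np.rad2deg([t0,t1]),t0-t1,np.linalg.norm(hd-hg))
P=lambda t,z:[*(hg+r*np.array([np.cos(t),np.sin(t)])),z]
z=.063+.054
best=[]
for f in(0,np.pi):
    js=[arm.ik(P(t,z),q(t+f)) for t in(t0,t1-.05)]
    if all(j is not None for j in js): best.append((max(abs(j[6]) for j in js),f))
print(best); f=min(best)[1]
arm.movep(P(t0,.22),q(t0+f)); arm.line_to(P(t0,z+.03),.2); arm.line_to(P(t0,z),.06); print(arm.read_ft_force())
arm.move_gripper(0,40); print(arm.read_opening()*85,arm.read_finger_force(),arm.read_ft_force())
for t in np.linspace(t0,t1+.04,8)[1:]:
    arm.line_to(P(t,z),.1,ori=q(t+f)); 
print(arm.read_ft_force())
for i in range(12):
    t-=.01; arm.line_to(P(t,z),.03,ori=q(t+f)); F=arm.read_ft_force(); print(round(t-t1,3),F.round(1) if hasattr(F,'round') else F)
    if abs(F[0])>20: break
arm.move_gripper(.6); arm.line_to(P(t,.25),.2)
C=cam("top");cv2.imwrite("pics/top2.png",cv2.resize(snapshot("top")[200:340,120:400],None,fx=2.5,fy=2.5)); print(arm.read_time())
E
```

```text
[-28.82039746 -91.15733307] 1.0879847719562106 0.13068760461497492
[(np.float64(2.4039431871864787), 0), (np.float64(1.3256322680294714), 3.141592653589793)]
[ 0.7760813  -0.03784149 -0.61175291]
21.202459896790874 39.03030216693878 [-0.29242094  0.84276771  3.61073497]
[-0.27575875  5.41127569  6.43584916]
0.03 [-0.5  5.9  7.3]
0.02 [0.2 6.6 7.1]
0.01 [0.5 5.7 7.1]
0.0 [1.2 5.8 5.1]
-0.01 [3.  6.  3.6]
-0.02 [6.6 5.5 2.1]
-0.03 [ 9.2  5.9 -0.2]
-0.04 [10.2  5.9 -3.1]
-0.05 [13.3  4.3 -5.9]
-0.06 [15.  5. -9.]
-0.07 [ 17.6   6.2 -11.9]
-0.08 [ 20.8   5.7 -12.5]
19.975
```

```bash
python3 - <<'E'
from h import *
def shot(n):
    C=cam("wrist"); im=snapshot("wrist"); np.savez(n+".npz",K=C[0],R=C[1],o=C[2]); return im
A=shot("w3")
p=[.521,.289,.30]; o=down(p,np.deg2rad(100)); arm.movep(p,o)
B=shot("w4"); cv2.imwrite("pics/w3.png",A);cv2.imwrite("pics/w4.png",B)
cv2.imwrite("pics/w34.png",cv2.resize(np.hstack([A,B]),(800,300),interpolation=cv2.INTER_AREA)); print(arm.read_time())
E
```

```text
21.3417
```

View pics/w34.png

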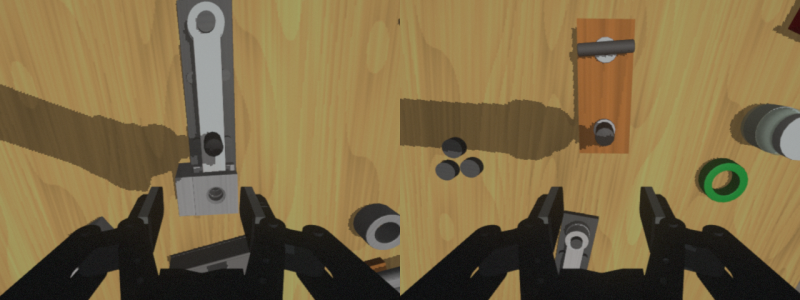

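View pics/top2.png

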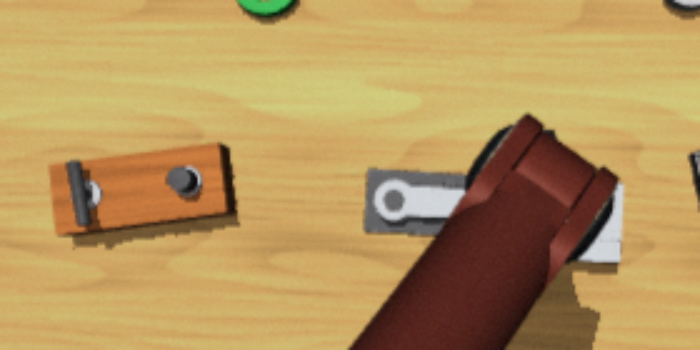

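The left half shows the bar home inside the clevis with the hole near (344,310); the right half shows the round knob near (326,213) in w4. I'll zoom both.

```bash
python3 - <<'E'
import cv2,numpy as np
A=cv2.imread("pics/w3.png")[270:350,300:380];B=cv2.imread("pics/w4.png")[175:255,285:365]
f=lambda i:cv2.resize(cv2.convertScaleAbs(i,alpha=1.5,beta=20),(400,400),interpolation=cv2.INTER_CUBIC)
cv2.imwrite("pics/z.png",np.hstack([f(A),f(B)]))
E
```

```text
(no output)
```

View pics/z.png

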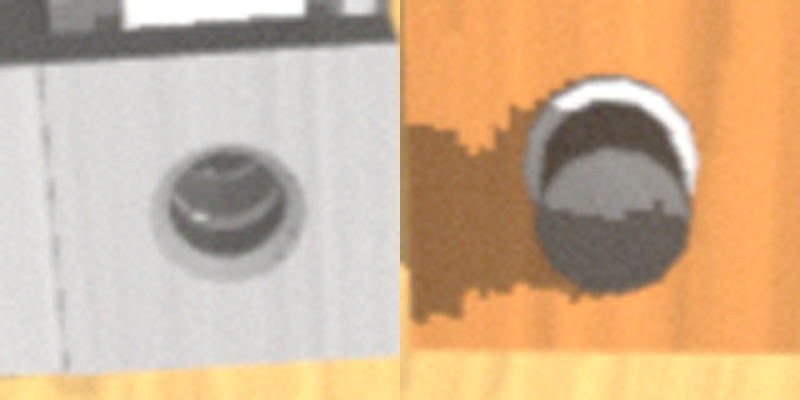

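```bash
python3 - <<'E'
from h import *
H=ray(load("w3.npz"),345.4,312.2,.052); k=ray(load("w4.npz"),327.4,218.8,.098)[:2]
print("hole",H,"knob",k)
a=2*np.arctan2(*np.array(arm.read_eef_rot())[[1,0]]); o=arm.read_eef_rot()
z=.083+.054
assert np.hypot(*(k-[.521,.289]))<.012 and np.hypot(*(H[:2]-[.505,-.109]))<.008
arm.move_gripper(.7); arm.line_to([*k,z+.03],.2,ori=o); arm.line_to([*k,z],.06); print(arm.read_ft_force())
arm.move_gripper(0,60); print("grip",arm.read_opening()*85,arm.read_finger_force(),arm.read_ft_force())
arm.line_to([*k,z+.09],.12); print(arm.read_opening()*85,arm.read_ft_force())
oh=down([*H[:2],z+.06],np.deg2rad(89)); arm.movep([*H[:2],z+.075],oh)
C=cam("wrist");cv2.imwrite("pics/w5.png",snapshot("wrist"))
np.save("H.npy",H); print(arm.read_time(),arm.read_tool_pos(),np.rad2deg(a))
E
```

```text
hole [ 0.50530449 -0.10941795  0.052     ] knob [0.52327951 0.29442043]
[ 0.31665144 -0.47576164  0.01155408]
grip 22.31612088142904 58.6152845621109 [0.98263014 1.08638436 2.3904878 ]
22.441059616811216 [ 1.23624038  0.53614038 -1.82480697]
25.9333 [ 0.50604228 -0.10760132  0.21175814] 99.7308851396105
```

View pics/w5.png

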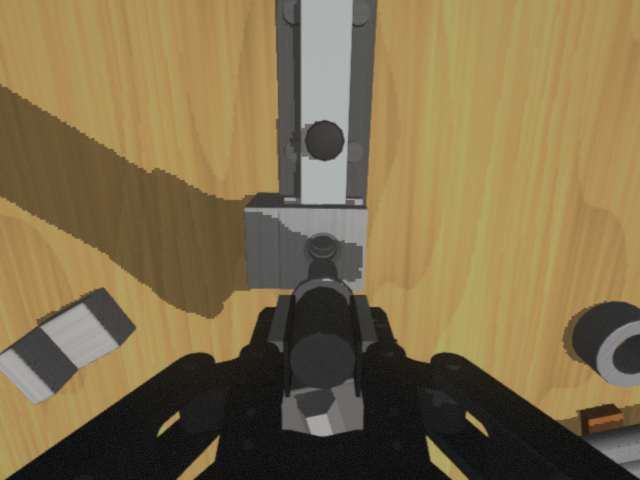

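The pin hangs upright in the fingers, its tip just in front of the hole (322,245), as expected for this slanted view. I'll insert it, watching the force.

```bash
cat >ins.py <<'E'
from h import *
H=np.load("H.npy"); p=H[:2].copy()
arm.line_to([*p,.19],.1); arm.pause(.3); print(arm.read_tool_pos(),arm.read_ft_force())
z=.184; F0=np.array(arm.read_ft_force())
while z>.1335:
    z-=.004; arm.line_to([*p,z],.05); F=np.array(arm.read_ft_force())-F0
    print(round(z,3),np.round(F,1),np.round(arm.read_tool_pos(),4))
    if F[2]>18: break
print(arm.read_time())
E
python3 ins.py
```

```text
[ 0.505543   -0.10950873  0.19044063] [-0.84822573 -0.46205041 -2.38666518]
0.18 [1.1 0.5 1.2] [ 0.505  -0.1093  0.1795]
0.176 [1.2 0.7 1.2] [ 0.5052 -0.1094  0.1758]
0.172 [1.2 1.  0.4] [ 0.5052 -0.1093  0.1717]
0.168 [1.  0.6 1.3] [ 0.5052 -0.1093  0.1677]
0.164 [1.  0.5 1.3] [ 0.5051 -0.1094  0.1637]
0.16 [1.3 0.7 1.3] [ 0.5051 -0.1093  0.1597]
0.156 [0.2 0.4 1.2] [ 0.5052 -0.1094  0.1557]
0.152 [0.8 0.4 1. ] [ 0.5051 -0.1094  0.1517]
0.148 [0.9 1.  0.5] [ 0.5051 -0.1093  0.1477]
0.144 [ 1.1 -0.4  1.7] [ 0.5052 -0.1093  0.1437]
0.14 [0.6 0.8 0.7] [ 0.5051 -0.1093  0.1397]
0.136 [ 1.4 -0.5  0.8] [ 0.5051 -0.1093  0.1357]
0.132 [-3.1  2.8 19.7] [ 0.5056 -0.1097  0.1344]
29.95
```

```bash
python3 - <<'E'
from h import *
H=np.load("H.npy"); arm.line_to([*H[:2],.1345],.05); arm.move_gripper(.7); arm.line_to([*H[:2],.30],.2); arm.pause(.5)
C=cam("wrist");A=snapshot("wrist"); arm.movep([.5,.1,.35],q(np.pi)); B=snapshot("top")[200:340,200:500]
cv2.imwrite("pics/e.png",np.hstack([cv2.resize(A,(400,300)),cv2.resize(B,(400,300))])); print(arm.read_time())
E
```

```text
33.0917
```

View pics/e.png

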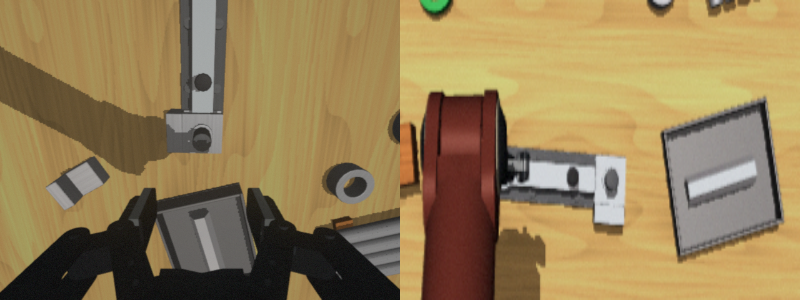

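The pin stands upright in the clevis (knob at (201,138) on the left and (611,180) on the right). The bar is home, the hexagon bar lies flat in the tray, and the arm is clear.

```bash
python3 -c "
from station import ticket
print(ticket.finish_job())"
```

```text
the job is handed in; nothing more can be done
None
```

I handed the job in at about 33 s of the 72 s allowed: the final pictures show the hexagon bar flat in the tray, the swing bar home, and the round-knobbed pin upright in the clevis. The downward force rose sharply at the seating height, so the collar should be on the clevis, but the hand-in returned no verdict.

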